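# Hang the punching template on the twin pins of the binding jig and bolt it

## Task

Hang the blue template on the binding jig so that both brass pins come up through its two holes together and it lies flat on the jig's metal rails, then push the red-knobbed bolt fully in over the template's edge to lock it. The pin bar is adjustable and stands somewhere else each time, so feel gently for the pins and never force the template down: stay under 40 N, landing on the rails included. Let go at the end and leave everything else on the table where it stands.

Things in the scene. Friction and masses are not known exactly. Their poses are not given: they have to be found in the camera images.
- template: Loose blue plate, 104 (x) x 170 (y) x 6 (z) mm, 0.2-0.35 kg, flat on the table, handle up. Origin: centre of its underside, z up. Two round through holes, 14 mm diameter, at x = 0, y = -60 and +60 mm. It works either way round (half turn).
- handle_top (a point): Top centre of the template's black bar handle, 42 mm above the plate's underside; bar 14 mm thick (template x), 50 mm long (template y). A black foot 26 x 62 mm round it reaches 9 mm above the underside.
- jig: Fixed plywood base 150 x 264 x 18 mm, x from -57 to +93, y from -98 to +166 mm. Origin: on the table under the zero of the pin bar's scale. Metal rails along y at x = -12 and +48 mm, 12 mm wide, 180 mm long, tops at z = 24 mm: a homed template's underside rests there, its long side along the jig's y, centred on y = 0 and on the x of the pins.
- scale_zero (a point): Zero of the pin bar's scale, level with the rail tops (jig x = 0, y = 0, z = 24 mm). A dark bar along y carries two upright brass pins, 12 mm diameter, at jig y = -60 and +60 mm, tips 18 mm above this point, tapered to 10 mm over the last 3 mm. The bar is clamped anywhere from jig x = +4 to +32 mm (not turned, y exact, holds under 40 N); this is not measured: feel or look for it.
- bolt_knob (a point): Top centre of the bolt's red upright knob, 14 mm diameter, 34 mm tall, top 72 mm over the table, at jig x = 18 mm, y = 148 mm less the travel. It stands on a steel tongue whose top is 38 mm over the table. Grey guide cheeks, 12 to 24 mm either side of the tongue's middle, jig y 104 to 138 mm, reach 40 mm over the table.
- bolt_bar (a joint): Travel of the bolt in m: 0 drawn out, 0.026 fully in (hard stop); slides along the jig's -y, about 2.5 N of friction, stays where left. Its tongue (22 mm wide, underside 32 mm over the table) passes 2 mm over a homed template and overlaps its edge when in; a template not fully down blocks it.
- date_stamp: Bystander: self-inking stamp with white cap, 50 x 82 x 103 mm, loose; origin under its centre.
- glue_stick: Bystander: glue stick with red cap lying, 30 x 98 x 30 mm, loose; origin under its centre.
- stapler: Bystander: red desk stapler, 36 x 150 x 52 mm, loose; origin under its centre.
- tape_roll: Bystander: roll of cream tape lying flat, 104 x 102 x 25 mm, loose; origin under its centre.
- pencil_cup: Bystander: grey cup with coloured pencils, 77 x 77 x 169 mm, loose; origin under its centre.
Not all that is in view belongs to the job. Of the things shaped like the template, the blue one is meant.

How it is judged:
By the outcome, as a careful person would: the job done as asked, in the order asked, and still so for the second after the job is handed in, with the robot touching nothing.
It also fails if it takes over 72 s, if anything falls off the work surface, if the arm or the gripper's body presses on something with over 40 N, if the wrist force passes 120 N, or if a joint passes its speed limit or range.

## Robot

A 6-joint arm with a two-finger parallel gripper is mounted at the origin on a cart in front of the work surface, level with it; the furniture and walls round the work are solid. World frame = base frame: x ahead of the robot, y to its left, z up, the work surface at z = 0. Lengths are in m, angles in rad, forces in N, time in s.
With the tool pointing down it reaches from about 0.25 to 0.725 m from the base axis. Payload 4 kg.
Tool frame: the origin (TCP) lies between the finger pads; the fingertips stand 11 mm ahead of it and the grasp point (between the pads) lies 8 mm behind it (bot.tip_extent is the distance from the TCP to the fingertips, in m); z points along the fingers, y is the line along which they close (so a half turn about z gives the same grasp; the last joint's range is limited). The gripper opens to 85 mm and grips with 20 to 120 N. Pads are 22 mm wide; open, the fingers measure 114 mm over their backs; the gripper's body (76 mm by 85 mm) begins 54 mm behind the grasp point. The pads swing forward as they close: fully open they stand 13 mm farther back than shut.
Start: joints at [-1.237, 0.241, 0.005, 1.335, 0, 1.571], TCP at [0.164, -0.472, 0.242] pointing down, gripper open.
Joint ranges: [-2.72, 2.72], [-1.05, 1.87], [-1.09, 1.28], [-1.99, 2.15], [-1.42, 1.44], [-3.14, 3.14]. Speed limits (rad/s): [2.79, 2.79, 3.14, 3.14, 3.14, 3.14].

## Interface

Orientations are given as a unit quaternion [x, y, z, w].
In Python, from workcell import bot gives the robot as it stands. The module is installed in compiled form; this text tells all that it offers.
- The arm moves only by the tool drive_tool, never from a script. Its argument "rows" is a list of rows, each an object of numbers: "dx", "dy", "dz": the shift along the tool's x, y, z in units of 50 mm (1.0 is 50 mm); "wx", "wy", "wz": the turn, a rotation vector about the tool's x, y, z in units of 5 degrees (1.0 is 5 degrees); "hand": the finger opening in mm, from 0 to 85.4. A call has 1 to 20 rows; each row is the pose to reach, as a shift and turn from the pose commanded when the call began, along the tool's axes at that moment; what a row does not reach only later rows make up. A row lasts 1/10 s, in which the tool goes at most 50 mm and 8.59 degrees, less where a joint would pass 70% of its speed; a pose out of reach is approached as far as the arm can. A call with a gripper value outside its range is refused whole. The fingers move at their own pace and stop on an object; the grip force is fixed at half the most. Time passes only in rows, so rows that repeat a pose let the fingers close. It gives the time, the measured TCP pose, the force, the opening and the grip force at its end, in the units of the state.
- bot.get_obs(): the state, without advancing time (a new reading comes with each control period).
- bot.camera(name): name is "side" or "top" or "wrist"; returns the picture (420x560x3 uint8, red, green, blue); there is no depth.
- bot.get_calibration(name): a dict with "vfov" (degrees; the focal length in pixels is half the picture's height over the tangent of half this angle, whatever the lens; pixels are square), "cx", "cy" (the principal point, pixels), "origin" and "rotation" of the camera in the world; the wrist camera has in their place "mount" (4x4, takes a point from camera to tool coordinates, whose origin is the TCP and whose axes are the flange's). Camera axes: x right, y up, looking along -z (the intrinsics and any distortion apply to the point x, -y, -z); pixel columns grow to the right and rows downward; lengths in m; the calibration is good to about 2 mm. The wrist camera is an equidistant fisheye: a pixel r from the principal point sees the ray r / f radians off the axis. A picture is of the moment at which its call begins: read the wrist's pose just before it. get_calibration takes no time and is no camera call.
- bot.job_done(): hands the job in; it is judged then, once.
Trained networks look in the newest picture that a camera, given by its name, has taken for a name from the list of things; names that differ only in an ending like _2 or _b are one class to them, and where a whole thing is asked for, a point or a joint stands for the part that bears it (a point fixed in the world has none). Each returns a list of dicts, best first, with "score" (0 to 1); they miss things now and then, are a little off and sometimes report something else, mostly with a low value. They report only what shows in the picture. A call takes as long as a camera call. They do not tell look-alikes from the thing itself.
- bot.look_for(camera, thing): "extent" ([centre column, centre row, width, height] in pixels, round what is visible of it).
- bot.outline_of(camera, thing): "region" (420x560 bool, what is visible of it) and "extent" ([centre column, centre row, width, height] in pixels, round what is visible of it).
The state is a dict: "clock": time; "joint_pos": joint angles; "joint_vel": joint speeds; "tau": joint torques, N m; "eef_pos": TCP position; "tool_rot": TCP orientation; "ft_force": force on the tool from outside, world axes, zero at the start; "ft_torque": the same for the moment, N m; "grip_width": finger opening in m; "grasp_force": force on a finger pad.
Only numpy, scipy, OpenCV 4.12 (cv2) and the standard library are available. Lean on these libraries where they do the work, as an engineer would, in place of code of your own. Each camera call takes 0.05 s, during which the arm holds its last target. There are 200 camera calls.

## Working session

There is one attempt and no reset: what is moved stays moved. The work goes in short steps, Python scripts to look and compute and a tool call to move; the robot and the scene stay as the last step left them, time stands still between calls to the robot, and variables do not carry over. Pictures are saved under pics/ and viewed, at most 10 in all, crops included, and the job is handed in when it is done.

Besides the shell and the picture viewer there is one more tool, called after ">>>" in YAML: its name, and indented under it one key for each argument. drive_tool: Moves the arm, as the interface text tells. Its arguments: {"type":"object","properties":{"rows":{"type":"array","items":{"type":"object","properties":{"dx":{"type":"number"},"dy":{"type":"number"},"dz":{"type":"number"},"wx":{"type":"number"},"wy":{"type":"number"},"wz":{"type":"number"},"hand":{"type":"number"}}}}},"required":["rows"]}

```bash
mkdir -p pics
cat > h.py <<'E'
import numpy as np, cv2
from workcell import bot
def save(n,img): cv2.imwrite('pics/'+n+'.png',img[:,:,::-1])
def f_of(c): return 210/np.tan(np.radians(c['vfov'])/2)
def ray(cam,px,c=None):
    c=c or bot.get_calibration(cam); f=f_of(c); v=np.array([(px[0]-c['cx'])/f,(px[1]-c['cy'])/f])
    d=np.array([v[0],-v[1],-1.]); R=np.array(c['rotation']).reshape(3,3)
    return np.array(c['origin']),R@d
def at_z(cam,px,z):
    o,d=ray(cam,px); return o+d*(z-o[2])/d[2]
def proj(cam,P):
    c=bot.get_calibration(cam); f=f_of(c); q=np.array(c['rotation']).reshape(3,3).T@(np.array(P)-c['origin'])
    return np.array([c['cx']+f*q[0]/-q[2], c['cy']-f*q[1]/-q[2]])
E
python3 - <<'E'
from h import *
a=bot.camera('top');b=bot.camera('side')
save('t0',a);save('s0',b)
for n in('top','side','wrist'):print(n,bot.get_calibration(n))
for n in('template','handle_top','jig','bolt_knob'):
  for c in('top','side'):print(n,c,[(round(r['score'],2),np.round(r['extent'],1)) for r in bot.look_for(c,n)])
o=bot.get_obs();print(o['clock'],o['tool_rot'],o['ft_force'])
E
```

```text
top {'vfov': 43.97411756826457, 'cx': 272.70865277413685, 'cy': 213.5215583296663, 'origin': array([ 0.35017584, -0.08081314,  1.49206826]), 'rotation': array([ 0.0506722 , -0.03269444, -0.70404975,  0.70758558])}
side {'vfov': 44.56680603001146, 'cx': 278.04596063808214, 'cy': 201.2092910698911, 'origin': array([-0.15615324, -1.10713087,  0.6394032 ]), 'rotation': array([ 0.51180914, -0.15884831, -0.2443486 ,  0.80815368])}
wrist {'vfov': 65.70646984690485, 'cx': 279.66875036862115, 'cy': 214.49244637388853, 'mount': array([[ 8.84963094e-05,  9.57898609e-01,  2.87106682e-01,
         7.27979081e-02],
       [ 9.99999990e-01, -5.40998919e-05, -1.27736830e-04,
        -3.00511043e-04],
       [-1.06826491e-04,  2.87106690e-01, -9.57898605e-01,
        -1.31318571e-01],
       [ 0.00000000e+00,  0.00000000e+00,  0.00000000e+00,
         1.00000000e+00]])}
template top [(0.83, array([390.4, 296.4,  64.6,  58.1])), (0.55, array([360.4, 229.5,  67.9,  45. ]))]
template side [(0.9, array([309.9, 261.8,  66.9,  44.5])), (0.55, array([257.8, 308.5,  65.8,  56.3]))]
handle_top top [(0.91, array([358.4, 226.4,  62.9,  44.1])), (0.65, array([393.3, 297.4,  66.4,  57.8]))]
handle_top side [(0.84, array([313.6, 260.9,  70.2,  45.5])), (0.69, array([260.8, 310.1,  68.1,  61.1]))]
jig top [(0.67, array([241.1, 226.1, 100.6,  68.5]))]
jig side [(0.68, array([245.5, 206.1,  69.8,  46.4]))]
bolt_knob top [(0.64, array([359.8, 226.2,  62.7,  47.3])), (0.46, array([206.6, 217.8,  22.3,  13.6]))]
bolt_knob side []
0.5 [ 9.86103712e-01  1.66130877e-01  1.23258997e-05 -1.59917226e-05] [ 0.80991925 -0.55610392  0.02877979]
```

View pics/t0.png

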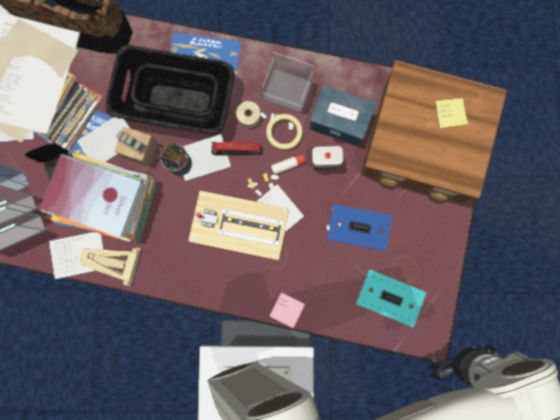

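View pics/s0.png

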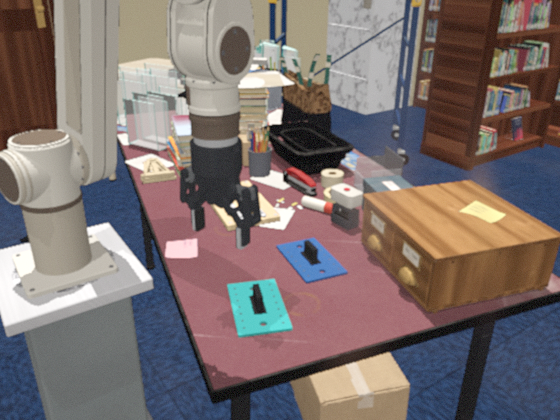

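The top view shows two plates shaped like the template. The blue one is at (360,228), the teal one at (391,298). The blue one fits the description. The jig is at (240,225) with its bolt end on the left at (200,214). I'll confirm this in one enlarged crop and measure.

```bash
sed -i 's/^import numpy as np, cv2/import numpy as np, cv2\nfrom scipy.spatial.transform import Rotation as Ro/; s/np.array(c\[.rotation.\]).reshape(3,3)/Ro.from_quat(c["rotation"]).as_matrix()/' h.py
python3 - <<'E'
from h import *
a=bot.camera('top')
save('crop1',cv2.resize(a[180:325,180:430],None,fx=3.2,fy=3.2,interpolation=cv2.INTER_CUBIC)[:600,:800])
r=a.astype(int)
def quad(m,z,name):
    m=m.astype(np.uint8); n,l,s,c=cv2.connectedComponentsWithStats(cv2.morphologyEx(m,cv2.MORPH_CLOSE,np.ones((5,5))));k=1+np.argmax(s[1:,4])
    cnt=max(cv2.findContours((l==k).astype(np.uint8),0,2)[0],key=cv2.contourArea)
    P=np.array([at_z('top',p,z)[:2] for p in cnt[:,0]]).astype(np.float32)
    q=cv2.minAreaRect(P);print(name,s[k],q,cv2.boxPoints(q).round(3).tolist())
R,G,B=r[...,0],r[...,1],r[...,2]
box=np.zeros(R.shape,bool);box[195:262,315:405]=1
quad((B>R+35)&(B>G+30)&box,.006,'blue')
box[:]=0;box[180:270,175:300]=1
hsv=cv2.cvtColor(a,cv2.COLOR_RGB2HSV)
quad((hsv[...,0]>10)&(hsv[...,0]<30)&(hsv[...,1]>50)&(hsv[...,2]>130)&box,.018,'jig')
E
```

```text
blue [ 327  204   65   47 1999] ((0.48833057284355164, -0.2895701229572296), (0.1701776385307312, 0.10418065637350082), 79.14027404785156) [[0.42100000381469727, -0.3630000054836273], [0.5230000019073486, -0.382999986410141], [0.5559999942779541, -0.2160000056028366], [0.453000009059906, -0.19599999487400055]]
jig [ 188  190  101   70 3900] ((0.49283209443092346, 0.05471741408109665), (0.2678694427013397, 0.15365813672542572), 78.68258666992188) [[0.39100000262260437, -0.06199999898672104], [0.5419999957084656, -0.09200000017881393], [0.593999981880188, 0.17100000381469727], [0.4440000057220459, 0.20100000500679016]]
```

View pics/crop1.png

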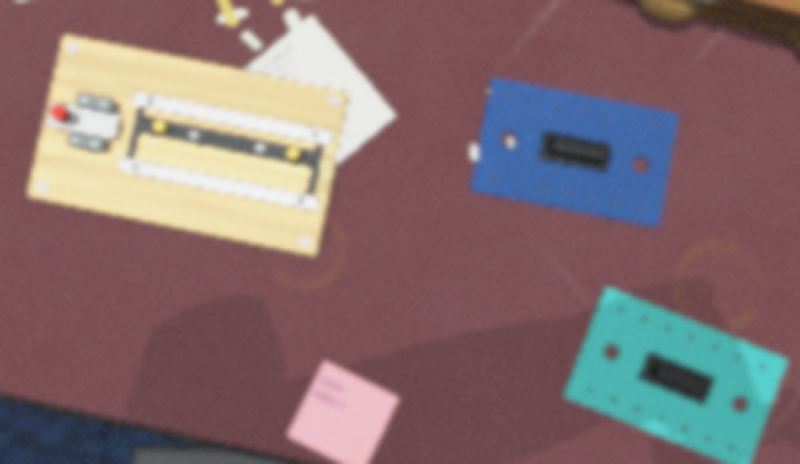

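The crop shows the blue plate at crop (575,150), clearly the one meant. The teal plate is a decoy at (675,378). On the jig, brass pins are at crop (160,127) and (293,153), nearer the +x rail, and the red knob is at (60,112). A white bit shows near the left hole of the blue plate at (510,142). The measured sizes fit: 170x104 mm for the plate and 268x154 mm for the jig. I'll go close to both with the wrist camera.

```bash
cat >> h.py <<'E'
def go(P,yangle):
    """print deltas to TCP pos P, tool pointing down with tool y axis at world angle yangle (deg)"""
    o=bot.get_obs();R=Ro.from_quat(o['tool_rot']);p=np.array(o['eef_pos'])
    y=np.array([np.cos(np.radians(yangle)),np.sin(np.radians(yangle)),0]);z=np.array([0,0,-1.]);x=np.cross(y,z)
    T=Ro.from_matrix(np.c_[x,y,z])
    print('d',(R.inv().apply(np.array(P)-p)/.05).round(3),'w',((R.inv()*T).as_rotvec(degrees=True)/5).round(3),'at',p.round(4),'t',o['clock'],'F',o['ft_force'].round(2))
def wpose():
    o=bot.get_obs();T=np.eye(4);T[:3,:3]=Ro.from_quat(o['tool_rot']).as_matrix();T[:3,3]=o['eef_pos']
    return T@np.array(bot.get_calibration('wrist')['mount'])
def w_at_z(px,z,W):
    c=bot.get_calibration('wrist');f=f_of(c);v=np.array([px[0]-c['cx'],px[1]-c['cy']],float);r=np.hypot(*v);t=r/f
    s=np.sin(t)/max(r,1e-9);d=W[:3,:3]@np.array([v[0]*s,-v[1]*s,-np.cos(t)]);return W[:3,3]+d*(z-W[2,3])/d[2]
def w_proj(P,W):
    c=bot.get_calibration('wrist');f=f_of(c);q=W[:3,:3].T@(np.array(P)-W[:3,3]);t=np.arctan2(np.hypot(q[0],q[1]),-q[2]);n=np.hypot(q[0],q[1])
    return np.array([c['cx']+f*t*q[0]/n,c['cy']-f*t*q[1]/n])
def jigframe(c,psi):
    R=Ro.from_euler('z',psi,degrees=True).as_matrix();o=np.r_[c,0]-R@np.array([.018,.034,0]);return o,R
E
python3 - <<'E'
from h import *
go((.488,-.29,.2),-11)
o,R=jigframe((.4928,.0547),-11.3);print(o,R[:2,:2])
print('proj pins x18',[proj('top',o+R@np.array([.018,s*.06,.042])).round(1) for s in(1,-1)])
for px in((230,219.7),(271.6,227.8)):print((R.T@(at_z('top',px,.042)-o)).round(4))
print('knob',(R.T@(at_z('top',(199,215),.072)-o)).round(4))
print('blue hole',at_z('top',(180+510/3.2,180+142/3.2),.006),'handle',at_z('top',(180+575/3.2,180+147/3.2),.042))
E
```

```text
d [ 7.321 -1.323  0.846] w [  0.      0.    -11.975] at [ 0.1638 -0.4724  0.2423] t 0.55 F [-0.73 -0.22  0.38]
[0.46848677 0.02488613 0.        ] [[ 0.98061466  0.19594614]
 [-0.19594614  0.98061466]]
proj pins x18 [array([228.7, 221.9]), array([270.5, 230.4])]
[0.0248 0.0577 0.042 ]
[ 0.0258 -0.0615  0.042 ]
knob [0.0179 0.1407 0.072 ]
blue hole [ 0.49564094 -0.23343197  0.006     ] handle [ 0.48796827 -0.28617922  0.042     ]
```

>>> drive_tool:
  rows:
    - {"dx":7.32,"dy":-1.32,"dz":0.85,"wz":-12,"hand":60}
    - {"dx":7.32,"dy":-1.32,"dz":0.85,"wz":-12,"hand":60}
    - {"dx":7.32,"dy":-1.32,"dz":0.85,"wz":-12,"hand":60}
    - {"dx":7.32,"dy":-1.32,"dz":0.85,"wz":-12,"hand":60}
    - {"dx":7.32,"dy":-1.32,"dz":0.85,"wz":-12,"hand":60}
    - {"dx":7.32,"dy":-1.32,"dz":0.85,"wz":-12,"hand":60}
    - {"dx":7.32,"dy":-1.32,"dz":0.85,"wz":-12,"hand":60}
    - {"dx":7.32,"dy":-1.32,"dz":0.85,"wz":-12,"hand":60}
    - {"dx":7.32,"dy":-1.32,"dz":0.85,"wz":-12,"hand":60}
    - {"dx":7.32,"dy":-1.32,"dz":0.85,"wz":-12,"hand":60}
    - {"dx":7.32,"dy":-1.32,"dz":0.85,"wz":-12,"hand":60}
    - {"dx":7.32,"dy":-1.32,"dz":0.85,"wz":-12,"hand":60}
    - {"dx":7.32,"dy":-1.32,"dz":0.85,"wz":-12,"hand":60}

```text
invalid input at $.rows[0]: expected keys dx, dy, dz, wx, wy, wz, hand
```

Run:
```python
from h import *
W=wpose();a=bot.camera('wrist');save('w1',a);np.savez('w1',W=W,a=a)
go((.49,.05,.2),-11)
```

```text
d [ 9.587 -7.734  0.846] w [ -0.     -0.    -11.975] at [ 0.1638 -0.4724  0.2423] t 0.6 F [ 0.8  -0.18  0.38]
```

View pics/w1.png

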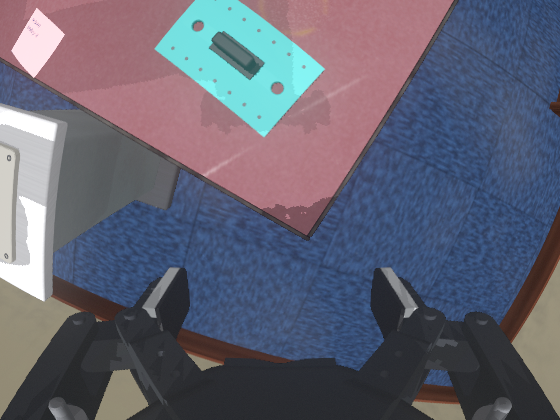

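The move was refused because every row needs all seven keys. That view shows only the teal decoy at (240,60). Repeating the move with full rows.

>>> drive_tool:
  rows:
    - {"dx":7.32,"dy":-1.32,"dz":0.85,"wx":0,"wy":0,"wz":-12,"hand":60}
    - {"dx":7.32,"dy":-1.32,"dz":0.85,"wx":0,"wy":0,"wz":-12,"hand":60}
    - {"dx":7.32,"dy":-1.32,"dz":0.85,"wx":0,"wy":0,"wz":-12,"hand":60}
    - {"dx":7.32,"dy":-1.32,"dz":0.85,"wx":0,"wy":0,"wz":-12,"hand":60}
    - {"dx":7.32,"dy":-1.32,"dz":0.85,"wx":0,"wy":0,"wz":-12,"hand":60}
    - {"dx":7.32,"dy":-1.32,"dz":0.85,"wx":0,"wy":0,"wz":-12,"hand":60}
    - {"dx":7.32,"dy":-1.32,"dz":0.85,"wx":0,"wy":0,"wz":-12,"hand":60}
    - {"dx":7.32,"dy":-1.32,"dz":0.85,"wx":0,"wy":0,"wz":-12,"hand":60}
    - {"dx":7.32,"dy":-1.32,"dz":0.85,"wx":0,"wy":0,"wz":-12,"hand":60}
    - {"dx":7.32,"dy":-1.32,"dz":0.85,"wx":0,"wy":0,"wz":-12,"hand":60}
    - {"dx":7.32,"dy":-1.32,"dz":0.85,"wx":0,"wy":0,"wz":-12,"hand":60}
    - {"dx":7.32,"dy":-1.32,"dz":0.85,"wx":0,"wy":0,"wz":-12,"hand":60}
    - {"dx":7.32,"dy":-1.32,"dz":0.85,"wx":0,"wy":0,"wz":-12,"hand":60}

```text
clock: 1.9
eef_pos: [0.4872, -0.291, 0.2003]
tool_rot: [0.772, 0.636, 0.0, 0.0]
ft_force: [0.6, -0.1, -0.2]
grip_width: 0.0603
grasp_force: 0.0
```

Run:
```python
from h import *
W=wpose();a=bot.camera('wrist');save('w2',a);np.savez('w2',W=W,a=a)
go((.49,.03,.2),-11)
```

```text
d [ 6.311e+00 -1.168e+00  3.000e-03] w [0.005 0.002 0.005] at [ 0.4873 -0.2909  0.2002] t 1.95 F [ 0.18 -0.65  0.15]
```

View pics/w2.png

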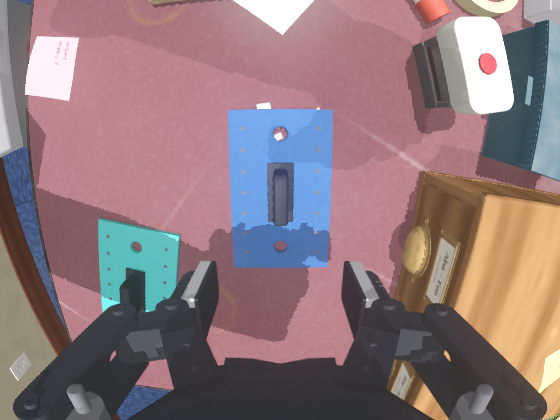

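The wrist view shows the blue plate centred, with holes at (280,134) and (280,246), handle at (280,195), and flat paper scraps by the far edge. Now the jig view.

>>> drive_tool:
  rows:
    - {"dx":6.3,"dy":-1.2,"dz":0,"wx":0,"wy":0,"wz":0,"hand":60}
    - {"dx":6.3,"dy":-1.2,"dz":0,"wx":0,"wy":0,"wz":0,"hand":60}
    - {"dx":6.3,"dy":-1.2,"dz":0,"wx":0,"wy":0,"wz":0,"hand":60}
    - {"dx":6.3,"dy":-1.2,"dz":0,"wx":0,"wy":0,"wz":0,"hand":60}
    - {"dx":6.3,"dy":-1.2,"dz":0,"wx":0,"wy":0,"wz":0,"hand":60}
    - {"dx":6.3,"dy":-1.2,"dz":0,"wx":0,"wy":0,"wz":0,"hand":60}
    - {"dx":6.3,"dy":-1.2,"dz":0,"wx":0,"wy":0,"wz":0,"hand":60}
    - {"dx":6.3,"dy":-1.2,"dz":0,"wx":0,"wy":0,"wz":0,"hand":60}
    - {"dx":6.3,"dy":-1.2,"dz":0,"wx":0,"wy":0,"wz":0,"hand":60}
    - {"dx":6.3,"dy":-1.2,"dz":0,"wx":0,"wy":0,"wz":0,"hand":60}

```text
clock: 2.95
eef_pos: [0.4885, 0.0294, 0.1999]
tool_rot: [0.771, 0.636, -0.0, 0.0]
ft_force: [-0.1, 0.2, -0.2]
grip_width: 0.0597
grasp_force: 0.0
```

Run:
```python
from h import *
W=wpose();a=bot.camera('wrist');np.savez('w3',W=W,a=a)
save('w3',cv2.resize(a[0:300,120:460],None,fx=2,fy=2,interpolation=cv2.INTER_CUBIC))
d=np.load('w2.npz')
A=w_at_z((280,134),.006,d['W']);B=w_at_z((280.5,246),.006,d['W']);print(A,B,np.linalg.norm(A-B),(A+B)/2,np.degrees(np.arctan2(*(A-B)[1::-1])))
# hsv blue rect
h=cv2.cvtColor(d['a'],cv2.COLOR_RGB2HSV);m=((h[...,0]>104)&(h[...,0]<120)&(h[...,1]>120)&(h[...,2]>60)).astype(np.uint8);m[:,:210]=0;m[:,350:]=0;m[:95]=0;m[280:]=0
c=max(cv2.findContours(cv2.morphologyEx(m,cv2.MORPH_CLOSE,np.ones((5,5))),0,2)[0],key=cv2.contourArea)
print(cv2.minAreaRect(np.array([w_at_z(p,.006,d['W'])[:2] for p in c[:,0]],np.float32)))
print('handle px',w_proj(np.r_[((A+B)/2)[:2],.042],d['W']))
go((.488,-.29,.1),-11)
```

```text
[ 0.49840291 -0.2331984   0.006     ] [ 0.47631419 -0.34999322  0.006     ] 0.11886522470969023 [ 0.48735855 -0.29159581  0.006     ] 79.29047914265402
((0.4873126149177551, -0.29117652773857117), (0.1685061901807785, 0.10263916105031967), 79.00265502929688)
handle px [280.33152358 200.80393775]
d [-6.268  1.208  1.999] w [ 0.001  0.003 -0.   ] at [0.4885 0.0292 0.1998] t 3.0 F [-0.3   0.41 -0.2 ]
```

View pics/w3.png

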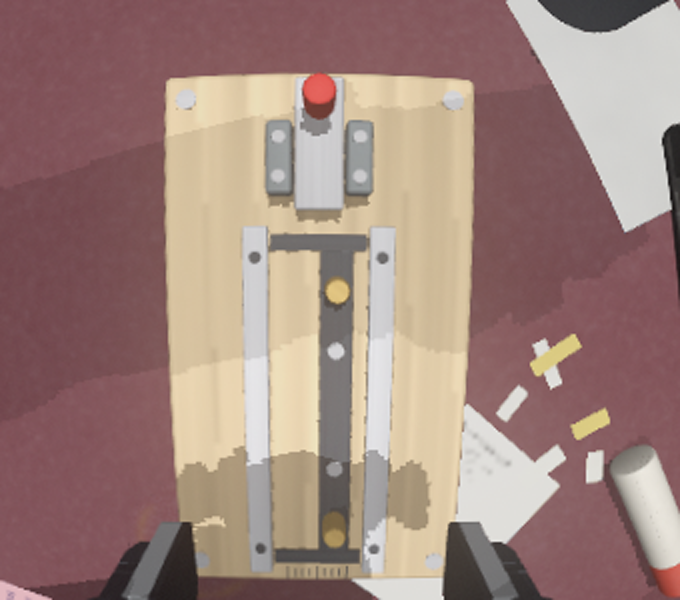

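The jig crop shows the knob at (319,90), pin tips at (338,291) and (334,528), rails at crop columns 256 and 381, and the tongue in its cheeks. Measuring the pins.

Run:
```python
from h import *
d=np.load('w3.npz');W=d['W'];a=d['a']
full=lambda x,y:(120+x/2-.25,y/2-.25)
h=cv2.cvtColor(a,cv2.COLOR_RGB2HSV)
def blob(lo,hi,cx,cy,r):
    m=cv2.inRange(h,np.array(lo),np.array(hi));k=np.zeros_like(m);cv2.circle(k,(int(cx),int(cy)),r,255,-1);m&=k
    M=cv2.moments(m,True);return (M['m10']/M['m00'],M['m01']/M['m00']),M['m00']
p1=blob((12,110,120),(28,255,255),289,145,9);p2=blob((12,90,60),(28,255,255),287,262,10);print(p1,p2)
P1=w_at_z(p1[0],.042,W);P2=w_at_z(full(334,522),.042,W)
print(P1,P2,np.linalg.norm(P1-P2),np.degrees(np.arctan2(*(P1-P2)[1::-1])),'mid',(P1+P2)/2)
R=Ro.from_euler('z',-11,degrees=True).as_matrix()
for n,p,z in [('railL top',(256,228),.024),('railL bot',(260,571),.024),('railR top',(383,228),.024),('railR bot',(373,571),.024),('knob',(319,90),.072),('base TL',(168,80),.018),('base TR',(472,80),.018)]:
    q=w_at_z(full(*p),z,W);print(n,q.round(4),'rel pins mid, jig axes',(R.T@(q-(P1+P2)/2)*1000).round(1))
```

```text
((288.2325581395349, 144.13953488372093), 43.0) ((286.5120481927711, 264.0301204819277), 166.0)
[0.50539358 0.07851233 0.042     ] [ 0.48339901 -0.03149441  0.042     ] 0.11218397379737259 78.69346456387052 mid [0.4943963  0.02350896 0.042     ]
railL top [0.474  0.1128 0.024 ] rel pins mid, jig axes [-37.1  83.8 -18. ]
railL bot [ 0.4378 -0.0611  0.024 ] rel pins mid, jig axes [-39.4 -93.9 -18. ]
railR top [0.5321 0.1015 0.024 ] rel pins mid, jig axes [ 22.2  83.8 -18. ]
railR bot [ 0.4975 -0.0726  0.024 ] rel pins mid, jig axes [ 21.4 -93.8 -18. ]
knob [0.5134 0.1611 0.072 ] rel pins mid, jig axes [ -7.6 138.7  30. ]
base TL [0.4458 0.1955 0.018 ] rel pins mid, jig axes [-80.5 159.6 -24. ]
base TR [0.5896 0.1676 0.018 ] rel pins mid, jig axes [ 65.9 159.6 -24. ]
```

>>> drive_tool:
  rows:
    - {"dx":-6.25,"dy":1.2,"dz":1.0,"wx":0,"wy":0,"wz":0,"hand":50}
    - {"dx":-6.25,"dy":1.2,"dz":1.0,"wx":0,"wy":0,"wz":0,"hand":50}
    - {"dx":-6.25,"dy":1.2,"dz":1.0,"wx":0,"wy":0,"wz":0,"hand":50}
    - {"dx":-6.25,"dy":1.2,"dz":1.0,"wx":0,"wy":0,"wz":0,"hand":50}
    - {"dx":-6.25,"dy":1.2,"dz":1.0,"wx":0,"wy":0,"wz":0,"hand":50}
    - {"dx":-6.25,"dy":1.2,"dz":1.0,"wx":0,"wy":0,"wz":0,"hand":50}
    - {"dx":-6.25,"dy":1.2,"dz":1.0,"wx":0,"wy":0,"wz":0,"hand":50}
    - {"dx":-6.25,"dy":1.2,"dz":1.0,"wx":0,"wy":0,"wz":0,"hand":50}
    - {"dx":-6.25,"dy":1.2,"dz":1.0,"wx":0,"wy":0,"wz":0,"hand":50}
    - {"dx":-6.25,"dy":1.2,"dz":1.0,"wx":0,"wy":0,"wz":0,"hand":50}

```text
clock: 4.0
eef_pos: [0.4881, -0.2874, 0.1499]
tool_rot: [0.771, 0.637, 0.0, -0.0]
ft_force: [-0.5, 0.0, -0.4]
grip_width: 0.0499
grasp_force: 0.0
```

Run:
```python
from h import *
# grasp: grasp point 8mm behind TCP; tips 11 ahead. handle top .042, foot top .009 -> tip z .014 -> TCP z .025
go((.4873,-.2915,.026),-11)
```

```text
d [-8.500e-02  1.000e-03  2.479e+00] w [-0.003 -0.004  0.022] at [ 0.4881 -0.2874  0.1499] t 4.0 F [-0.49  0.03 -0.4 ]
```

>>> drive_tool:
  rows:
    - {"dx":-0.08,"dy":0,"dz":0.8,"wx":0,"wy":0,"wz":0,"hand":50}
    - {"dx":-0.08,"dy":0,"dz":1.6,"wx":0,"wy":0,"wz":0,"hand":50}
    - {"dx":-0.08,"dy":0,"dz":2.1,"wx":0,"wy":0,"wz":0,"hand":50}
    - {"dx":-0.08,"dy":0,"dz":2.3,"wx":0,"wy":0,"wz":0,"hand":50}
    - {"dx":-0.08,"dy":0,"dz":2.44,"wx":0,"wy":0,"wz":0,"hand":50}
    - {"dx":-0.08,"dy":0,"dz":2.44,"wx":0,"wy":0,"wz":0,"hand":30}
    - {"dx":-0.08,"dy":0,"dz":2.44,"wx":0,"wy":0,"wz":0,"hand":20}
    - {"dx":-0.08,"dy":0,"dz":2.44,"wx":0,"wy":0,"wz":0,"hand":5}
    - {"dx":-0.08,"dy":0,"dz":2.44,"wx":0,"wy":0,"wz":0,"hand":5}
    - {"dx":-0.08,"dy":0,"dz":2.44,"wx":0,"wy":0,"wz":0,"hand":5}
    - {"dx":-0.08,"dy":0,"dz":2.44,"wx":0,"wy":0,"wz":0,"hand":5}
    - {"dx":-0.08,"dy":0,"dz":2.44,"wx":0,"wy":0,"wz":0,"hand":5}

```text
clock: 5.2
eef_pos: [0.489, -0.2922, 0.0296]
tool_rot: [0.771, 0.637, 0.001, 0.002]
ft_force: [0.5, 0.7, 5.6]
grip_width: 0.0128
grasp_force: 61.6
```

Run:
```python
from h import *
from scipy.optimize import least_squares
o=bot.get_obs();print(o['eef_pos'],o['grip_width'],o['grasp_force'],o['ft_force'])
d=np.load('w3.npz');W=d['W'];full=lambda p:(120+p[0]/2-.25,p[1]/2-.25)
pts=[((256,228),(-12,90,24)),((260,571),(-12,-90,24)),((383,228),(48,90,24)),((373,571),(48,-90,24)),((319,90),(18,148,72)),((168,80),(-57,166,18)),((472,80),(93,166,18)),((338,291),(None,60,42)),((334,535),(None,-60,42))]
def res(v):
    R=Ro.from_euler('z',v[2]).as_matrix();r=[]
    for p,q in pts:
        q=np.array([v[3]*1000 if q[0] is None else q[0],q[1],q[2]])/1000
        r+=list(w_proj(np.r_[v[:2],0]+R@q,W)-full(p))
    return r
s=least_squares(res,[.468,.02,-.196,.025],x_scale=.01);print(s.x,np.degrees(s.x[2]));print(np.reshape(s.fun,(-1,2)).round(1).tolist())
np.save('jig',s.x)
```

```text
[ 0.48902995 -0.29223108  0.02963798] 0.012811886518311931 61.564096212387085 [0.50426409 0.69380498 5.62183632]
[ 0.46753513  0.02283757 -0.19727748  0.02652786] -11.303167154869637
[[-0.7, -0.5], [0.7, 1.5], [0.1, -0.2], [-0.2, 1.8], [0.2, -4.1], [-1.9, -0.8], [1.7, 0.1], [-0.2, 1.1], [0.2, 2.5]]
```

>>> drive_tool:
  rows:
    - {"dx":0,"dy":0,"dz":-0.3,"wx":0,"wy":0,"wz":0,"hand":5}
    - {"dx":0,"dy":0,"dz":-0.9,"wx":0,"wy":0,"wz":0,"hand":5}
    - {"dx":0,"dy":0,"dz":-1.6,"wx":0,"wy":0,"wz":0,"hand":5}
    - {"dx":0,"dy":0,"dz":-2.2,"wx":0,"wy":0,"wz":0,"hand":5}
    - {"dx":0,"dy":0,"dz":-2.4,"wx":0,"wy":0,"wz":0,"hand":5}
    - {"dx":0,"dy":0,"dz":-2.4,"wx":0,"wy":0,"wz":0,"hand":5}
    - {"dx":0,"dy":0,"dz":-2.4,"wx":0,"wy":0,"wz":0,"hand":5}

```text
clock: 5.9
eef_pos: [0.4868, -0.2911, 0.1463]
tool_rot: [0.771, 0.637, -0.0, -0.001]
ft_force: [-0.5, -0.5, -3.0]
grip_width: 0.0131
grasp_force: 60.5
```

Run:
```python
from h import *
W=wpose();o=bot.get_obs();a=bot.camera('wrist');np.savez('w4',W=W,a=a)
save('w4',cv2.resize(a[30:330,140:420],None,fx=2,fy=2,interpolation=cv2.INTER_CUBIC))
print(o['eef_pos'],o['ft_force'],o['ft_torque'],o['grip_width'])
v=np.load('jig.npy');R=Ro.from_euler('z',v[2]).as_matrix();m=np.r_[v[:2],0]+R@np.array([v[3],0,0]);print(m)
go((m[0],m[1],.12),-11.3)
```

```text
[ 0.48682058 -0.29114844  0.14625059] [-0.52975401 -0.49403772 -3.04010569] [ 0.03183506 -0.03376144 -0.00981882] 0.013092011580967884
[0.49354845 0.0176381  0.        ]
d [ 6.086 -1.023  0.524] w [-0.042 -0.015  0.084] at [ 0.4865 -0.2909  0.1456] t 5.95 F [-0.01  0.1  -2.53]
```

View pics/w4.png

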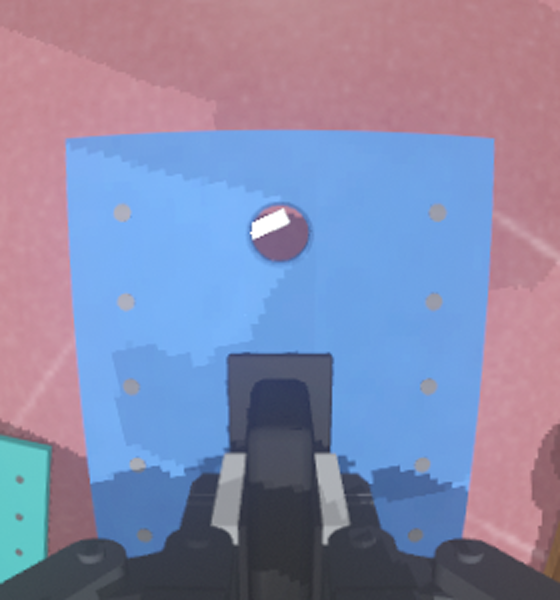

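The plate is held straight in the gripper. Hole 1 shows at crop (280,233), symmetric between the plate edges at columns 66 and 494. Computing the hole's offset in the tool frame.

Run:
```python
from h import *
d=np.load('w4.npz');W=d['W'];p=np.array([.48682,-.29115,.14625])
full=lambda x,y:(140+x/2-.25,30+y/2-.25)
o=bot.get_obs();T=Ro.from_quat(o['tool_rot'])
for px in((280,233),(66,140),(494,138)):
  q=w_at_z(full(*px),p[2]-.0236,W);print(q,(T.inv().apply(q-p)*1000).round(1))
v=np.load('jig.npy');R=Ro.from_euler('z',v[2]).as_matrix();J=np.r_[v[:2],0]
print('pins',J+R@np.array([v[3],.06,.042]),J+R@np.array([v[3],-.06,.042]))
```

```text
[ 0.49790581 -0.23163374  0.12265   ] [60.5 -0.3 23.7]
[ 0.45151708 -0.19805482  0.12265   ] [ 84.7 -52.2  23.9]
[ 0.55342287 -0.21714176  0.12265   ] [85.2 51.5 23.5]
pins [0.50530847 0.07647433 0.042     ] [ 0.48178843 -0.04119813  0.042     ]
```

>>> drive_tool:
  rows:
    - {"dx":1.0,"dy":-0.17,"dz":0,"wx":0,"wy":0,"wz":0,"hand":5}
    - {"dx":2.0,"dy":-0.34,"dz":0,"wx":0,"wy":0,"wz":0,"hand":5}
    - {"dx":3.0,"dy":-0.5,"dz":0,"wx":0,"wy":0,"wz":0,"hand":5}
    - {"dx":4.0,"dy":-0.68,"dz":0,"wx":0,"wy":0,"wz":0,"hand":5}
    - {"dx":5.0,"dy":-0.84,"dz":0,"wx":0,"wy":0,"wz":0,"hand":5}
    - {"dx":5.8,"dy":-1.0,"dz":0.1,"wx":0,"wy":0,"wz":0,"hand":5}
    - {"dx":6.06,"dy":-1.02,"dz":0.3,"wx":0,"wy":0,"wz":0.08,"hand":5}
    - {"dx":6.06,"dy":-1.02,"dz":0.52,"wx":0,"wy":0,"wz":0.08,"hand":5}
    - {"dx":6.06,"dy":-1.02,"dz":0.52,"wx":0,"wy":0,"wz":0.08,"hand":5}
    - {"dx":6.06,"dy":-1.02,"dz":0.52,"wx":0,"wy":0,"wz":0.08,"hand":5}
    - {"dx":6.06,"dy":-1.02,"dz":0.52,"wx":0,"wy":0,"wz":0.08,"hand":5}

```text
clock: 7.05
eef_pos: [0.4948, 0.0144, 0.1217]
tool_rot: [0.774, 0.633, -0.0, -0.0]
ft_force: [-0.1, -0.7, -2.1]
grip_width: 0.0129
grasp_force: 60.3
```

Run:
```python
from h import *
go((.4935,.0172,.08),-11.3)
```

```text
d [ 0.05  -0.037  0.835] w [-0.002  0.003 -0.018] at [0.4948 0.0144 0.1217] t 7.05 F [-0.14 -0.74 -2.1 ]
```

>>> drive_tool:
  rows:
    - {"dx":0.05,"dy":-0.04,"dz":0.3,"wx":0,"wy":0,"wz":0,"hand":5}
    - {"dx":0.05,"dy":-0.04,"dz":0.6,"wx":0,"wy":0,"wz":0,"hand":5}
    - {"dx":0.05,"dy":-0.04,"dz":0.83,"wx":0,"wy":0,"wz":0,"hand":5}
    - {"dx":0.05,"dy":-0.04,"dz":0.83,"wx":0,"wy":0,"wz":0,"hand":5}
    - {"dx":0.05,"dy":-0.04,"dz":0.83,"wx":0,"wy":0,"wz":0,"hand":5}
    - {"dx":0.05,"dy":-0.04,"dz":0.83,"wx":0,"wy":0,"wz":0,"hand":5}
    - {"dx":0.05,"dy":-0.04,"dz":0.83,"wx":0,"wy":0,"wz":0,"hand":5}

```text
clock: 7.75
eef_pos: [0.494, 0.0183, 0.0811]
tool_rot: [0.773, 0.634, 0.001, 0.001]
ft_force: [0.1, -0.4, -2.3]
grip_width: 0.013
grasp_force: 60.3
```

Run:
```python
from h import *
W=wpose();o=bot.get_obs();a=bot.camera('wrist');np.savez('w5',W=W,a=a)
save('w5',cv2.resize(a[100:190,220:340],None,fx=6,fy=6,interpolation=cv2.INTER_CUBIC))
print(o['eef_pos'],o['ft_force'].round(1))
v=np.load('jig.npy');R=Ro.from_euler('z',v[2]).as_matrix();J=np.r_[v[:2],0]
for n in(.042,):
  print('pin1 px crop',(w_proj(J+R@np.array([v[3],.06,n]),W)-[220,100])*6+3)
go((.4935,.0172,.066),-11.3)
```

```text
[0.49403048 0.01834851 0.08108901] [ 0.1 -0.4 -2.3]
pin1 px crop [360.61048889 281.24750658]
d [-0.026 -0.004  0.3  ] w [ 0.016 -0.004  0.005] at [0.4939 0.0184 0.081 ] t 7.8 F [ 1.01 -0.38 -2.24]
```

View pics/w5.png

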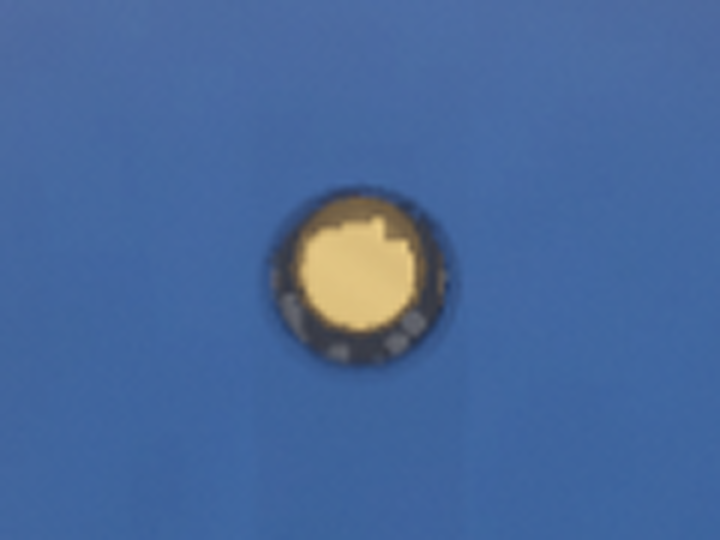

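The view through hole 1 shows the brass pin tip at crop (358,262) inside the hole centred at (360,277), so it's nearly aligned. Computing the remaining offset.

Run:
```python
from h import *
d=np.load('w5.npz');W=d['W'];full=lambda x,y:(220+x/6-.42,100+y/6-.42)
o=bot.get_obs();T=Ro.from_quat(o['tool_rot']);p=np.array([.49403,.01835,.08109])
h=w_at_z(full(360,277),p[2]-.0236,W);q=w_at_z(full(358,262),.042,W)
print(h,q,'hole tool',(T.inv().apply(h-p)*1000).round(2),'pin-hole in tool',(T.inv().apply(q-h)*1000).round(2))
```

```text
[0.50559166 0.07800824 0.05749   ] [0.50544952 0.07812765 0.042     ] hole tool [60.76 -0.36 23.62] pin-hole in tool [ 0.08 -0.18 15.49]
```

>>> drive_tool:
  rows:
    - {"dx":0,"dy":0,"dz":0.06,"wx":0,"wy":0,"wz":0,"hand":5}
    - {"dx":0,"dy":0,"dz":0.12,"wx":0,"wy":0,"wz":0,"hand":5}
    - {"dx":0,"dy":0,"dz":0.15,"wx":0,"wy":0,"wz":0,"hand":5}
    - {"dx":0,"dy":0,"dz":0.17,"wx":0,"wy":0,"wz":0,"hand":5}
    - {"dx":0,"dy":0,"dz":0.19,"wx":0,"wy":0,"wz":0,"hand":5}
    - {"dx":0,"dy":0,"dz":0.21,"wx":0,"wy":0,"wz":0,"hand":5}
    - {"dx":0,"dy":0,"dz":0.23,"wx":0,"wy":0,"wz":0,"hand":5}
    - {"dx":0,"dy":0,"dz":0.23,"wx":0,"wy":0,"wz":0,"hand":5}

```text
clock: 8.6
eef_pos: [0.4932, 0.0184, 0.0686]
tool_rot: [0.773, 0.634, -0.0, -0.0]
ft_force: [-1.1, -0.3, -3.0]
grip_width: 0.0128
grasp_force: 60.4
```

>>> drive_tool:
  rows:
    - {"dx":0,"dy":0,"dz":0.02,"wx":0,"wy":0,"wz":0,"hand":5}
    - {"dx":0,"dy":0,"dz":0.04,"wx":0,"wy":0,"wz":0,"hand":5}
    - {"dx":0,"dy":0,"dz":0.06,"wx":0,"wy":0,"wz":0,"hand":5}
    - {"dx":0,"dy":0,"dz":0.08,"wx":0,"wy":0,"wz":0,"hand":5}
    - {"dx":0,"dy":0,"dz":0.1,"wx":0,"wy":0,"wz":0,"hand":5}
    - {"dx":0,"dy":0,"dz":0.12,"wx":0,"wy":0,"wz":0,"hand":5}
    - {"dx":0,"dy":0,"dz":0.12,"wx":0,"wy":0,"wz":0,"hand":5}

```text
clock: 9.3
eef_pos: [0.4932, 0.0184, 0.0626]
tool_rot: [0.773, 0.634, -0.0, -0.0]
ft_force: [0.4, 0.4, -1.9]
grip_width: 0.0129
grasp_force: 60.4
```

On both pins with no upward force. Now down the last 9 mm.

>>> drive_tool:
  rows:
    - {"dx":0,"dy":0,"dz":0.02,"wx":0,"wy":0,"wz":0,"hand":5}
    - {"dx":0,"dy":0,"dz":0.04,"wx":0,"wy":0,"wz":0,"hand":5}
    - {"dx":0,"dy":0,"dz":0.06,"wx":0,"wy":0,"wz":0,"hand":5}
    - {"dx":0,"dy":0,"dz":0.08,"wx":0,"wy":0,"wz":0,"hand":5}
    - {"dx":0,"dy":0,"dz":0.1,"wx":0,"wy":0,"wz":0,"hand":5}
    - {"dx":0,"dy":0,"dz":0.12,"wx":0,"wy":0,"wz":0,"hand":5}
    - {"dx":0,"dy":0,"dz":0.13,"wx":0,"wy":0,"wz":0,"hand":5}
    - {"dx":0,"dy":0,"dz":0.14,"wx":0,"wy":0,"wz":0,"hand":5}
    - {"dx":0,"dy":0,"dz":0.14,"wx":0,"wy":0,"wz":0,"hand":5}

```text
clock: 10.2
eef_pos: [0.4933, 0.0184, 0.0557]
tool_rot: [0.773, 0.634, -0.0, -0.0]
ft_force: [0.3, -0.3, -1.4]
grip_width: 0.0131
grasp_force: 60.4
```

>>> drive_tool:
  rows:
    - {"dx":0,"dy":0,"dz":0.01,"wx":0,"wy":0,"wz":0,"hand":5}
    - {"dx":0,"dy":0,"dz":0.02,"wx":0,"wy":0,"wz":0,"hand":5}
    - {"dx":0,"dy":0,"dz":0.03,"wx":0,"wy":0,"wz":0,"hand":5}
    - {"dx":0,"dy":0,"dz":0.035,"wx":0,"wy":0,"wz":0,"hand":5}
    - {"dx":0,"dy":0,"dz":0.035,"wx":0,"wy":0,"wz":0,"hand":5}

```text
clock: 10.7
eef_pos: [0.4933, 0.0184, 0.054]
tool_rot: [0.773, 0.634, -0.0, -0.0]
ft_force: [-0.2, 0.2, -1.8]
grip_width: 0.0129
grasp_force: 60.4
```

>>> drive_tool:
  rows:
    - {"dx":0,"dy":0,"dz":0.01,"wx":0,"wy":0,"wz":0,"hand":5}
    - {"dx":0,"dy":0,"dz":0.02,"wx":0,"wy":0,"wz":0,"hand":5}
    - {"dx":0,"dy":0,"dz":0.03,"wx":0,"wy":0,"wz":0,"hand":5}
    - {"dx":0,"dy":0,"dz":0.03,"wx":0,"wy":0,"wz":0,"hand":5}

```text
clock: 11.1
eef_pos: [0.4934, 0.0184, 0.0536]
tool_rot: [0.773, 0.634, 0.0, 0.0]
ft_force: [-3.4, 0.7, 6.1]
grip_width: 0.0127
grasp_force: 61.6
```

Contact came at z = 0.0536, exactly the predicted rail height, with 6 N. Releasing and rising.

>>> drive_tool:
  rows:
    - {"dx":0,"dy":0,"dz":0,"wx":0,"wy":0,"wz":0,"hand":15}
    - {"dx":0,"dy":0,"dz":0,"wx":0,"wy":0,"wz":0,"hand":22}
    - {"dx":0,"dy":0,"dz":0,"wx":0,"wy":0,"wz":0,"hand":35}
    - {"dx":0,"dy":0,"dz":0,"wx":0,"wy":0,"wz":0,"hand":45}
    - {"dx":0,"dy":0,"dz":0,"wx":0,"wy":0,"wz":0,"hand":45}
    - {"dx":0,"dy":0,"dz":-0.3,"wx":0,"wy":0,"wz":0,"hand":45}
    - {"dx":0,"dy":0,"dz":-0.8,"wx":0,"wy":0,"wz":0,"hand":45}
    - {"dx":0,"dy":0,"dz":-1.5,"wx":0,"wy":0,"wz":0,"hand":45}
    - {"dx":0,"dy":0,"dz":-2.2,"wx":0,"wy":0,"wz":0,"hand":45}
    - {"dx":0,"dy":0,"dz":-2.8,"wx":0,"wy":0,"wz":0,"hand":45}
    - {"dx":0,"dy":0,"dz":-2.8,"wx":0,"wy":0,"wz":0,"hand":45}
    - {"dx":0,"dy":0,"dz":-2.8,"wx":0,"wy":0,"wz":0,"hand":45}

```text
clock: 12.3
eef_pos: [0.4938, 0.0184, 0.1931]
tool_rot: [0.773, 0.634, 0.001, 0.001]
ft_force: [-1.0, 0.2, -1.0]
grip_width: 0.0452
grasp_force: 0.0
```

Run:
```python
from h import *
W=wpose();o=bot.get_obs();a=bot.camera('wrist');np.savez('w6',W=W,a=a)
save('w6',cv2.resize(a[0:300,120:460],None,fx=2,fy=2,interpolation=cv2.INTER_CUBIC))
v=np.load('jig.npy');R=Ro.from_euler('z',v[2]).as_matrix();J=np.r_[v[:2],0]
for n,q in(('knob',(.018,.148,.072)),('hole1',(v[3],.06,.03)),('hole2',(v[3],-.06,.03))):print(n,J+R@np.array(q),(w_proj(J+R@np.array(q),W)-[120,0])*2)
```

```text
knob [0.51419405 0.16443893 0.072     ] [297.61072674  54.40601505]
hole1 [0.50530847 0.07647433 0.03      ] [319.59561727 270.6730779 ]
hole2 [ 0.48178843 -0.04119813  0.03      ] [319.43177756 517.59234899]
```

View pics/w6.png

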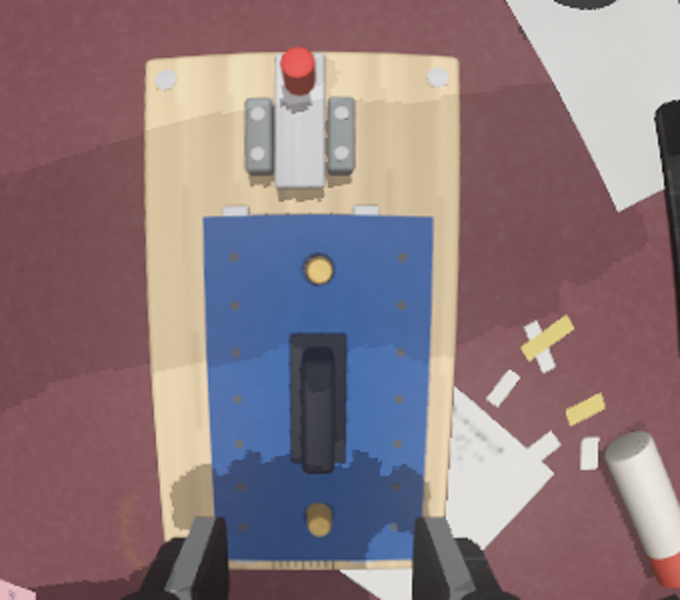

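Both brass pins stand up through the plate's holes at (319,270) and (319,520), and the plate lies flat. The knob is at (298,62), still drawn out. Next I push the bolt with closed fingers from behind.

Run:
```python
from h import *
v=np.load('jig.npy');R=Ro.from_euler('z',v[2]).as_matrix();J=np.r_[v[:2],0]
for y,z in((.186,.15),(.186,.062),(.166,.062),(.140,.062)):go(J+R@np.array([.018,y,z]),-11.3)
```

```text
d [ 3.708 -0.152  0.838] w [-0.01   0.002  0.004] at [0.4929 0.0184 0.1919] t 12.35 F [-0.21  0.06 -0.94]
d [ 3.708 -0.15   2.598] w [-0.01   0.002  0.004] at [0.4929 0.0184 0.1919] t 12.35 F [-0.21  0.06 -0.94]
d [ 3.308 -0.15   2.598] w [-0.01   0.002  0.004] at [0.4929 0.0184 0.1919] t 12.35 F [-0.21  0.06 -0.94]
d [ 2.788 -0.15   2.598] w [-0.01   0.002  0.004] at [0.4929 0.0184 0.1919] t 12.35 F [-0.21  0.06 -0.94]
```

>>> drive_tool:
  rows:
    - {"dx":0.9,"dy":-0.04,"dz":0,"wx":0,"wy":0,"wz":0,"hand":0}
    - {"dx":1.8,"dy":-0.08,"dz":0,"wx":0,"wy":0,"wz":0,"hand":0}
    - {"dx":2.7,"dy":-0.12,"dz":0,"wx":0,"wy":0,"wz":0,"hand":0}
    - {"dx":3.4,"dy":-0.15,"dz":0,"wx":0,"wy":0,"wz":0,"hand":0}
    - {"dx":3.75,"dy":-0.15,"dz":0.2,"wx":0,"wy":0,"wz":0,"hand":0}
    - {"dx":3.75,"dy":-0.15,"dz":0.8,"wx":0,"wy":0,"wz":0,"hand":0}
    - {"dx":3.75,"dy":-0.15,"dz":1.4,"wx":0,"wy":0,"wz":0,"hand":0}
    - {"dx":3.75,"dy":-0.15,"dz":2.0,"wx":0,"wy":0,"wz":0,"hand":0}
    - {"dx":3.75,"dy":-0.15,"dz":2.4,"wx":0,"wy":0,"wz":0,"hand":0}
    - {"dx":3.75,"dy":-0.15,"dz":2.6,"wx":0,"wy":0,"wz":0,"hand":0}
    - {"dx":3.75,"dy":-0.15,"dz":2.6,"wx":0,"wy":0,"wz":0,"hand":0}
    - {"dx":3.75,"dy":-0.15,"dz":2.6,"wx":0,"wy":0,"wz":0,"hand":0}

```text
clock: 13.55
eef_pos: [0.5228, 0.2035, 0.0626]
tool_rot: [0.773, 0.634, -0.0, 0.0]
ft_force: [-0.2, 0.0, 0.2]
grip_width: -0.0004
grasp_force: 0.0
```

Run:
```python
from h import *
v=np.load('jig.npy');R=Ro.from_euler('z',v[2]).as_matrix();J=np.r_[v[:2],0]
o=bot.get_obs();print((R.T@(o['eef_pos']-J)).round(4),o['ft_force'])
go(J+R@np.array([.018,.14,.062]),-11.3)
```

```text
[0.0188 0.188  0.0626] [-0.24152356  0.02091367  0.24285599]
d [-0.959 -0.015  0.013] w [-0.001  0.002 -0.   ] at [0.5228 0.2035 0.0626] t 13.55 F [-0.24  0.02  0.24]
```

>>> drive_tool:
  rows:
    - {"dx":-0.1,"dy":-0.01,"dz":0,"wx":0,"wy":0,"wz":0,"hand":0}
    - {"dx":-0.2,"dy":-0.01,"dz":0,"wx":0,"wy":0,"wz":0,"hand":0}
    - {"dx":-0.3,"dy":-0.01,"dz":0,"wx":0,"wy":0,"wz":0,"hand":0}
    - {"dx":-0.38,"dy":-0.01,"dz":0,"wx":0,"wy":0,"wz":0,"hand":0}
    - {"dx":-0.44,"dy":-0.01,"dz":0,"wx":0,"wy":0,"wz":0,"hand":0}
    - {"dx":-0.5,"dy":-0.01,"dz":0,"wx":0,"wy":0,"wz":0,"hand":0}
    - {"dx":-0.56,"dy":-0.01,"dz":0,"wx":0,"wy":0,"wz":0,"hand":0}
    - {"dx":-0.62,"dy":-0.01,"dz":0,"wx":0,"wy":0,"wz":0,"hand":0}
    - {"dx":-0.68,"dy":-0.01,"dz":0,"wx":0,"wy":0,"wz":0,"hand":0}
    - {"dx":-0.74,"dy":-0.01,"dz":0,"wx":0,"wy":0,"wz":0,"hand":0}
    - {"dx":-0.8,"dy":-0.01,"dz":0,"wx":0,"wy":0,"wz":0,"hand":0}

```text
clock: 14.65
eef_pos: [0.5144, 0.1646, 0.0627]
tool_rot: [0.773, 0.634, 0.0, -0.0]
ft_force: [-0.3, 2.8, 1.6]
grip_width: 0.0004
grasp_force: 1.4
```

Pushing at 2.8 N, which is the bolt's friction. Continuing in small steps to the stop.

>>> drive_tool:
  rows:
    - {"dx":-0.04,"dy":0,"dz":0,"wx":0,"wy":0,"wz":0,"hand":0}
    - {"dx":-0.08,"dy":0,"dz":0,"wx":0,"wy":0,"wz":0,"hand":0}
    - {"dx":-0.11,"dy":0,"dz":0,"wx":0,"wy":0,"wz":0,"hand":0}
    - {"dx":-0.13,"dy":0,"dz":0,"wx":0,"wy":0,"wz":0,"hand":0}
    - {"dx":-0.15,"dy":0,"dz":0,"wx":0,"wy":0,"wz":0,"hand":0}
    - {"dx":-0.15,"dy":0,"dz":0,"wx":0,"wy":0,"wz":0,"hand":0}

```text
clock: 15.25
eef_pos: [0.5129, 0.1572, 0.0626]
tool_rot: [0.773, 0.634, 0.0, 0.0]
ft_force: [-0.6, 2.5, 2.8]
grip_width: 0.0001
grasp_force: 1.2
```

>>> drive_tool:
  rows:
    - {"dx":-0.015,"dy":0,"dz":0,"wx":0,"wy":0,"wz":0,"hand":0}
    - {"dx":-0.03,"dy":0,"dz":0,"wx":0,"wy":0,"wz":0,"hand":0}
    - {"dx":-0.045,"dy":0,"dz":0,"wx":0,"wy":0,"wz":0,"hand":0}
    - {"dx":-0.045,"dy":0,"dz":0,"wx":0,"wy":0,"wz":0,"hand":0}

```text
clock: 15.65
eef_pos: [0.513, 0.157, 0.0628]
tool_rot: [0.773, 0.635, 0.002, -0.001]
ft_force: [0.3, 8.0, 0.3]
grip_width: -0.0001
grasp_force: 4.0
```

>>> drive_tool:
  rows:
    - {"dx":-0.02,"dy":0,"dz":0,"wx":0,"wy":0,"wz":0,"hand":0}
    - {"dx":-0.04,"dy":0,"dz":0,"wx":0,"wy":0,"wz":0,"hand":0}
    - {"dx":-0.04,"dy":0,"dz":0,"wx":0,"wy":0,"wz":0,"hand":0}

```text
clock: 15.95
eef_pos: [0.5129, 0.1569, 0.0629]
tool_rot: [0.772, 0.635, 0.003, -0.003]
ft_force: [2.0, 12.5, -1.5]
grip_width: 0.0
grasp_force: 6.4
```

Hard stop: 12.5 N with no further travel. Backing off, rising, and looking.

>>> drive_tool:
  rows:
    - {"dx":0.2,"dy":0,"dz":0,"wx":0,"wy":0,"wz":0,"hand":0}
    - {"dx":0.6,"dy":0,"dz":0,"wx":0,"wy":0,"wz":0,"hand":0}
    - {"dx":0.8,"dy":0,"dz":-0.5,"wx":0,"wy":0,"wz":0,"hand":0}
    - {"dx":0.8,"dy":0,"dz":-1.2,"wx":0,"wy":0,"wz":0,"hand":0}
    - {"dx":0.8,"dy":0,"dz":-2.0,"wx":0,"wy":0,"wz":0,"hand":0}
    - {"dx":0,"dy":0,"dz":-2.7,"wx":0,"wy":0,"wz":0,"hand":0}
    - {"dx":-1,"dy":0,"dz":-2.7,"wx":0,"wy":0,"wz":0,"hand":0}
    - {"dx":-2,"dy":0,"dz":-2.7,"wx":0,"wy":0,"wz":0,"hand":0}
    - {"dx":-2.5,"dy":0,"dz":-2.7,"wx":0,"wy":0,"wz":0,"hand":0}
    - {"dx":-2.5,"dy":0,"dz":-2.7,"wx":0,"wy":0,"wz":0,"hand":0}
    - {"dx":-2.5,"dy":0,"dz":-2.7,"wx":0,"wy":0,"wz":0,"hand":0}

```text
clock: 17.05
eef_pos: [0.4871, 0.0295, 0.1972]
tool_rot: [0.774, 0.633, -0.001, -0.0]
ft_force: [-0.4, 0.7, 0.8]
grip_width: 0.0
grasp_force: 0.0
```

Run:
```python
from h import *
a=bot.camera('wrist')
save('w7',cv2.resize(a[0:300,120:460],None,fx=2,fy=2,interpolation=cv2.INTER_CUBIC))
```

```text
(no output)
```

View pics/w7.png

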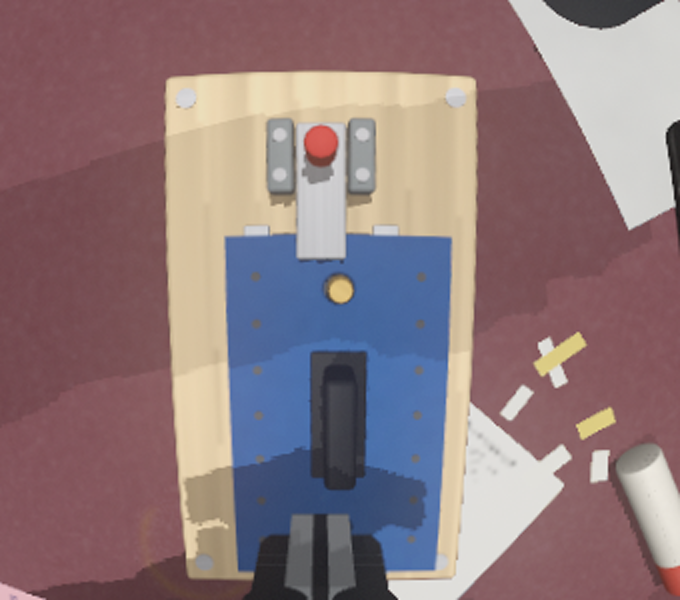

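The tongue, ending at (322,258), overlaps the plate edge at row 237. The knob is in at (320,145), the pin shows at (340,290), and the robot is clear. Handing in.

```bash
python3 -c "
from workcell import bot
print(bot.job_done())"
```

```text
the job is handed in; nothing more can be done
None
```

The blue template sits flat on the rails with both pins through its holes and the bolt pushed fully in over its edge; landing read about 6 N, the bolt's stop 12.5 N, the gripper is clear, and the job was handed in at about 17 s.

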